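# Turn the hexagonal gift tin label-up and lay it in its presentation board

### The arm

A 6-joint arm with a two-finger parallel gripper is mounted at the origin on the work surface. World frame = base frame: x ahead of the robot, y to its left, z up, the work surface at z = 0. Lengths are in m, angles in rad, forces in N, time in s.
With the tool pointing down it reaches from about 0.3 to 0.875 m from the base axis. Payload 6.4 kg.
Tool frame: the origin (TCP) lies at the centre of the arm's flange, where the gripper is bolted on; the fingertips stand 173 mm ahead of it and the grasp point (between the pads) lies 155 mm ahead of it; z points along the fingers, x is the direction in which the jaws open and shut, and the axes are right-handed (so a half turn about z gives the same grasp; the last joint's range is limited). The gripper opens to 85 mm and grips with 20 to 120 N. Pads are 22 mm wide; open, the fingers measure 114 mm over their backs; the gripper's body (76 mm by 85 mm) begins 54 mm behind the grasp point. The pads swing forward as they close: fully open they stand 13 mm farther back than shut.
Start: joints at [-1.504, 0.181, 1.607, -0, 1.354, -0.206], TCP at [0.155, -0.554, 0.405] pointing down, gripper open.
Joint ranges: [-2.99, 2.99], [-0.89, 2.07], [0.3, 2.58], [-1.14, 4.28], [0, 2.63], [-3.12, 3.12]. Speed limits (rad/s): [2.57, 2.57, 3.01, 3.14, 3.14, 3.14].

### API

Orientations are given as a unit quaternion [w, x, y, z].
In Python, from bench import ctrl gives the robot as it stands. The module is installed in compiled form; this text tells all that it offers.
- The arm moves only by the tool move_arm, never from a script. Its argument "moves" is a list of rows, each an object of numbers: "gripper": the opening in per cent of the stroke, from 0 (shut) to 100 (fully open); "x", "y", "z": the shift along the tool's x, y, z in cm; "roll": the turn about the tool's z in degrees. In form: [{"gripper": .., "x": .., "y": .., "z": .., "roll": ..}, ...]. A call has 1 to 5 rows; each row shifts and turns the commanded pose from where the row before left it, along the tool's axes as they then stand; what a row does not reach is not made up. A row lasts 1/8 s, in which the tool goes at most 62.5 mm and 10.7 degrees, less where a joint would pass 70% of its speed; a pose out of reach is approached as far as the arm can. A call is refused whole if a number of a shift passes 6.25 or a number of a turn 10.7, either way. A call with a gripper value outside its range is refused whole. The fingers move at their own pace and stop on an object; the grip force is fixed at half the most. Time passes only in rows, so rows that do not move let the fingers close. It gives the time, the measured TCP pose, the force and the opening at its end, in the units of the state.
- ctrl.get_obs(): the state, without advancing time (a new reading comes with each control period).
- ctrl.camera(name): name is "scene" or "top" or "wrist"; returns a dict with "img" (400x640x3 uint8, red, green, blue), "fx", "fy", "cx", "cy" (pixels), "D" ([k1, k2, p1, p2, k3] as OpenCV has them; the pictures are not rectified), "world_from_camera" (4x4, takes a point from camera to world coordinates); the wrist camera has in their place "tool_from_camera" (4x4, takes a point from camera to tool coordinates, whose origin is the TCP and whose axes are the tool frame's). Camera axes: x right, y up, looking along -z (the intrinsics and any distortion apply to the point x, -y, -z); pixel columns grow to the right and rows downward; lengths in m; the calibration is good to about 2 mm. A picture is of the moment at which its call begins: read the wrist's pose just before it. There is no depth.
- ctrl.hand_in(): hands the job in, once; it reports no verdict.
The state is a dict: "time_s": time; "q": joint angles; "dq": joint speeds; "joint_efforts": joint torques, N m; "eef_pos": TCP position; "eef_rot": TCP orientation; "wrist_force": force on the tool from outside, world axes, zero at the start; "torque": the same for the moment, N m; "opening": opening from 0.0 (shut) to 1.0 (fully open).
Only numpy, scipy, OpenCV 4.12 (cv2) and the standard library are available. Lean on these libraries where they do the work, as an engineer would, in place of code of your own. Each camera call takes 0.05 s, during which the arm holds its last target. There are 200 camera calls.

### The job

The hexagonal gift tin lies on the counter with its label on one of its two lower sides. Turn it over, flat by flat, until the label is on top, and lay it (do not drop it) in the two notched battens of the wooden presentation board, label up, centred along the board and sitting fully down in both notches. Let go of it, and leave the honey jar and the sharpening steel beside it where they are.

Things in the scene. Friction and masses are not known exactly. Their poses are not given: they have to be found in the camera images.
- tin: Closed hexagonal tin of bare metal lying on a flat: 190 mm long, 64 mm across flats (flats 37 mm wide), 0.3 to 0.65 kg. Origin at its centre, 32 mm above what it lies on. Own x runs along it, own z points out of the flat with the label. It starts with z 120 degrees from up (two flats), lying along or across the counter. Its sloping flats stand 30 degrees off vertical: only a tilted grip fits two of them squarely.
- label (a point): Middle of the tin's labelled flat, 32 mm from its centre along own z: a paper label 112 x 30 mm, less than 1 mm thick, on that one flat only. On top when this point is straight above the tin's centre.
- bed: Wooden presentation board, fixed. Origin: centre of its underside, on the counter; own x along it, z up. Base 240 (x) x 130 x 12 mm; cross battens at x = -62 and +62 mm, 18 mm thick, 104 mm wide, tops at 42 mm. Each has a notch open to the top, like the tin's lower part: floor 39 mm wide at height 22 mm, 60-degree sides, 1 mm play. Fingers have 106 mm free between the battens, above the base.
- seat (a point): Where the tin's centre is when it is bedded: over the middle of the board, 54 mm above the counter. The tin then lies along the board's x, either end either way.
- jar: Bystander: standing hexagonal glass honey jar, 63 mm across flats, 100 mm high, origin at the centre of its underside.
- steel: Bystander: knife-sharpening steel lying on the counter between tin and board, about 300 mm long along its own x, 25 mm high, 34 mm wide at the guard, origin on the counter under its axis, 130 mm from the end of its handle.

How it is judged:
At the end, for the whole second after the job is handed in: The tin lies at rest in both notches of the board: label flat up within 4 degrees, lengthwise along the board within 3 degrees, its centre within 15 mm of the board's middle along it, within 4 mm across it, and not more than 2.5 mm above its fully seated height (angle between tin's own z axis and vertical below 0.07 rad and angle between the x axis of tin and the x axis of bed, either way round below 0.05 rad and x of tin in the frame of bed between -0.015 and 0.015 m and y of tin in the frame of bed between -0.004 and 0.004 m and z of tin in the frame of bed between 0.051 and 0.0565 m and linear speed of tin below 0.02 m/s); the robot touches nothing.
It fails at once if the tin is dropped or banged into the board (faster than 0.6 m/s within 60 mm of its place) (distance between tin and bed below 0.114 m and horizontal distance between tin and bed below 0.06 m and linear speed of tin above 0.6 m/s).
It fails at once if the honey jar is shoved or knocked over (moved more than 30 mm) (distance of jar from where it was at the start of the episode above 0.03 m).
It fails at once if the sharpening steel is shoved or knocked over (moved more than 30 mm) (distance of steel from where it was at the start of the episode above 0.03 m).
It also fails if it takes over 61 s, if anything falls off the work surface, if the arm or the gripper's body presses on something with over 40 N, if the wrist force passes 120 N, or if a joint passes its speed limit or range.

## Working session

There is one attempt and no reset: what is moved stays moved. The work goes in short steps, Python scripts to look and compute and a tool call to move; the robot and the scene stay as the last step left them, time stands still between calls to the robot, and variables do not carry over. Pictures are saved under pics/ and viewed, about 8 in all and at most 12, crops included, and the job is handed in when it is done.

Besides the shell and the picture viewer there is one more tool, called after "Request:" by a JSON object that holds its "name" and its "arguments", one argument or row to a line. move_arm: Moves the arm, as the interface text tells. Its arguments: {"type":"object","properties":{"moves":{"type":"array","items":{"type":"object","properties":{"gripper":{"type":"number"},"x":{"type":"number"},"y":{"type":"number"},"z":{"type":"number"},"roll":{"type":"number"}}}}},"required":["moves"]}

```bash
mkdir -p pics
cat > h.py <<'E'
import numpy as np, cv2
from bench import ctrl
def snap(cam,fn,crop=None,s=1):
    c=ctrl.camera(cam); im=c["img"][:,:,::-1]
    if crop: x0,y0,x1,y1=crop; im=im[y0:y1,x0:x1]
    cv2.imwrite("pics/"+fn,cv2.resize(im,None,fx=s,fy=s,interpolation=cv2.INTER_CUBIC)); return c
def K(c): return np.array([[c["fx"],0,c["cx"]],[0,c["fy"],c["cy"]],[0,0,1.]])
def wfc(c):
    if "world_from_camera" in c: return np.array(c["world_from_camera"])
    from scipy.spatial.transform import Rotation as R
    o=ctrl.get_obs(); T=np.eye(4); T[:3,:3]=R.from_quat(np.roll(o["eef_rot"],-1)).as_matrix(); T[:3,3]=o["eef_pos"]
    return T@np.array(c["tool_from_camera"])
def p2w(c,uv,z):
    n=cv2.undistortPoints(np.array(uv,float).reshape(-1,1,2),K(c),np.array(c["D"]))[:,0]
    T=wfc(c); z=np.broadcast_to(z,len(n)); out=[]
    for (a,b),h in zip(n,z):
        d=T[:3,:3]@[a,-b,-1]; out.append(T[:3,3]+d*(h-T[2,3])/d[2])
    return np.array(out)
def w2p(c,P):
    T=np.linalg.inv(wfc(c)); Q=(T[:3,:3]@np.array(P,float).T).T+T[:3,3]; Q=Q*[1,-1,-1]
    return cv2.projectPoints(Q,np.zeros(3),np.zeros(3),K(c),np.array(c["D"]))[0][:,0]
E
python3 - <<'E'
from h import *
c=snap("top","t0.png",None,1.25);print(np.round(c["world_from_camera"],3),c["fx"],c["D"])
d=snap("scene","s0.png",None,1.25);print(np.round(d["world_from_camera"],3))
o=ctrl.get_obs();print(o["eef_pos"],o["eef_rot"],o["wrist_force"])
E
```

```text
[[-0.024  0.994 -0.108  0.502]
 [-1.    -0.023  0.014 -0.009]
 [ 0.012  0.109  0.994  1.222]
 [ 0.     0.     0.     1.   ]] 492.35118324664734 [0.03839942 0.         0.         0.         0.        ]
[[ 5.600e-01 -5.660e-01  6.050e-01  1.017e+00]
 [ 8.280e-01  3.820e-01 -4.100e-01 -2.960e-01]
 [ 1.000e-03  7.310e-01  6.830e-01  5.320e-01]
 [ 0.000e+00  0.000e+00  0.000e+00  1.000e+00]]
[ 0.15491861 -0.5535064   0.40387714] [-5.97421526e-04  7.96682333e-01 -6.04397754e-01 -5.08580206e-04] [-0.03808189  0.22799068 -0.21486895]
```

View pics/t0.png

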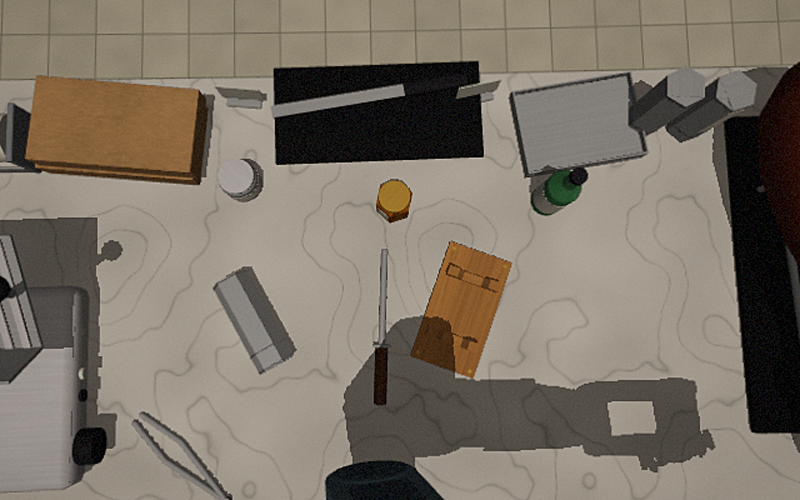

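View pics/s0.png

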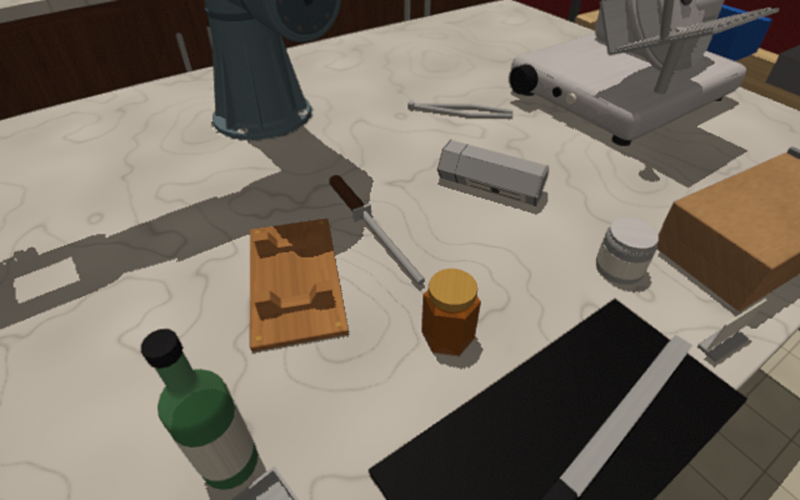

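Run:
```python
from h import *
a=ctrl.camera("top")["img"][:,:,::-1]; b=ctrl.camera("scene")["img"][:,:,::-1]
f=lambda i,x0,y0,x1,y1,s:cv2.resize(i[y0:y1,x0:x1],None,fx=s,fy=s,interpolation=cv2.INTER_CUBIC)
A=f(a,165,205,245,305,4); B=f(a,320,185,420,310,4)[:400]; B=f(a,320,188,420,308,400/120)
C=f(b,340,105,450,175,5)
cv2.imwrite("pics/c1.png",np.hstack([A,B])); cv2.imwrite("pics/c2.png",C); print(A.shape,B.shape)
```

```text
(400, 320, 3) (400, 333, 3)
```

View pics/c1.png

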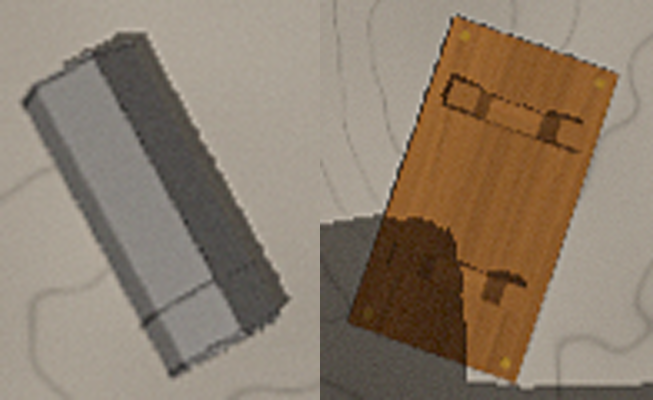

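View pics/c2.png

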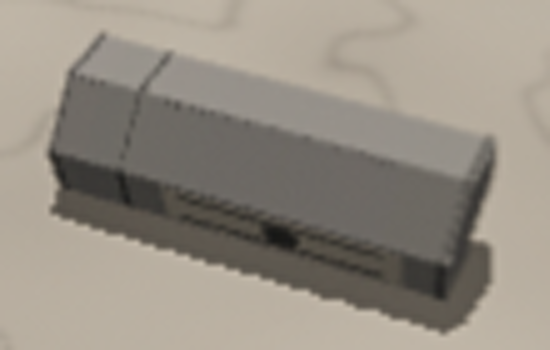

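Run:
```python
from h import *
c=ctrl.camera("top")
t=np.array([[42,88],[100,55],[248,330],[183,368]])/4+[165,205]
m=np.array([[23,103],[147,35],[288,298],[172,377]])/4+[165,205]
b=(np.array([[455,15],[618,73],[516,384],[348,323]])-[320,0])*.3+[320,188]
for n,u,z in (("top",t,.064),("mid",m,.032),("bed",b,.012)):
    P=p2w(c,u,z)[:,:2]; e=(P[0]+P[1]-P[2]-P[3])/2; w=(P[1]+P[2]-P[0]-P[3])/2
    print(n,P.mean(0).round(4),"L",np.linalg.norm(e).round(4),np.degrees(np.arctan2(e[1],e[0])).round(2),"W",np.linalg.norm(w).round(4),np.degrees(np.arctan2(w[1],w[0])).round(2))
o=ctrl.get_obs(); from scipy.spatial.transform import Rotation as R
print(R.from_quat(np.roll(o["eef_rot"],-1)).as_matrix().round(3))
j=p2w(c,np.array([[384,250],[381,345],[380,404]])*.8,.012);print(j.round(3))
```

```text
top [0.5025 0.2421] L 0.1827 27.33 W 0.0405 -61.14
mid [0.5064 0.2405] L 0.1832 28.13 W 0.0825 -59.62
bed [ 0.5172 -0.1579] L 0.2398 -20.79 W 0.1285 -111.09
[[ 0.269 -0.963 -0.   ]
 [-0.963 -0.269  0.001]
 [-0.001 -0.    -1.   ]]
[[ 0.637 -0.008  0.012]
 [ 0.451  0.002  0.012]
 [ 0.339  0.006  0.012]]
```

Request:
{"name": "move_arm", "arguments": {
  "moves": [
    {"roll": -10.7, "gripper": 100},
    {"roll": -1.7},
    {"x": -3.5, "y": -4.5},
    {"x": -3.5, "y": -4.5},
    {"x": -3.5, "y": -4.5}
  ]
}}

```text
validation failed for argument at $.mo...
```

Request:
{"name": "move_arm", "arguments": {
  "moves": [
    {"x": -3.5, "y": -4.5},
    {"x": -3.5, "y": -4.5},
    {"x": -3.5, "y": -4.5},
    {"x": -3.5, "y": -4.5},
    {"x": -3.5, "y": -4.5}
  ]
}}

```text
validation failed for argument at $.mo...
```

Request:
{"name": "move_arm", "arguments": {
  "moves": [
    {"x": -3.5, "y": -4.5},
    {"x": -3.5, "y": -4.5},
    {"x": -3.5, "y": -4.5},
    {"x": -3.5, "y": -4.5},
    {"x": -3.5, "y": -4.5}
  ]
}}

```text
validation failed for argument at $.mo...
```

Request:
{"name": "move_arm", "arguments": {
  "moves": [
    {"gripper": 100, "x": 0, "y": 0, "z": 0, "roll": -10.7},
    {"gripper": 100, "x": 0, "y": 0, "z": 0, "roll": -1.7},
    {"gripper": 100, "x": -3.5, "y": -4.5, "z": 0, "roll": 0},
    {"gripper": 100, "x": -3.5, "y": -4.5, "z": 0, "roll": 0},
    {"gripper": 100, "x": -3.5, "y": -4.5, "z": 0, "roll": 0}
  ]
}}

```text
time_s: 0.88
eef_pos: [0.2251, -0.3961, 0.4045]
eef_rot: [-0.0, 0.856, -0.516, 0.0]
wrist_force: [1.4, 0.1, 1.2]
opening: 0.997
```

Request:
{"name": "move_arm", "arguments": {
  "moves": [
    {"gripper": 100, "x": -3.5, "y": -4.5, "z": 0, "roll": 0},
    {"gripper": 100, "x": -3.5, "y": -4.5, "z": 0, "roll": 0},
    {"gripper": 100, "x": -3.5, "y": -4.5, "z": 0, "roll": 0},
    {"gripper": 100, "x": -3.5, "y": -4.5, "z": 0, "roll": 0},
    {"gripper": 100, "x": -3.5, "y": -4.5, "z": 0, "roll": 0}
  ]
}}

```text
time_s: 1.5
eef_pos: [0.3414, -0.1357, 0.4051]
eef_rot: [0.0, 0.856, -0.516, 0.001]
wrist_force: [0.8, -0.3, 0.5]
opening: 0.999
```

Request:
{"name": "move_arm", "arguments": {
  "moves": [
    {"gripper": 100, "x": -3.5, "y": -4.5, "z": 0, "roll": 0},
    {"gripper": 50, "x": -3.5, "y": -4.5, "z": 0, "roll": 0},
    {"gripper": 0, "x": -3.5, "y": -4.5, "z": 0, "roll": 0},
    {"gripper": 0, "x": -3.5, "y": -4.5, "z": 0, "roll": 0},
    {"gripper": 0, "x": -3.5, "y": -4.5, "z": 0, "roll": 0}
  ]
}}

```text
time_s: 2.12
eef_pos: [0.4579, 0.1249, 0.405]
eef_rot: [-0.0, 0.857, -0.516, 0.0]
wrist_force: [-0.2, -1.6, -0.9]
opening: 0.139
```

Run:
```python
from h import *
o=ctrl.get_obs();print(o["time_s"],o["eef_pos"],o["opening"],o["q"])
c=snap("wrist","w1.png",None,1.25);T=np.array(c["tool_from_camera"]);print(T.round(3),c["fx"])
print("tip in img",)
```

```text
2.125 [0.45793771 0.12485328 0.40497325] 0.13932450870323018 [ 1.54468283e-02 -4.97162224e-02  1.85060077e+00 -2.47264409e-04
  1.33970003e+00  1.09980318e+00]
[[ 1.     0.     0.     0.001]
 [ 0.    -0.949 -0.314 -0.08 ]
 [ 0.     0.314 -0.949  0.031]
 [ 0.     0.     0.     1.   ]] 293.2932748540945
tip in img
```

View pics/w1.png

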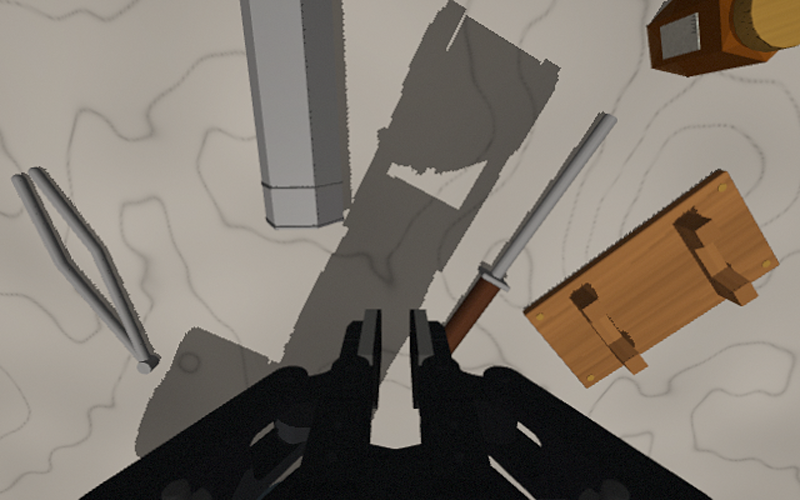

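Request:
{"name": "move_arm", "arguments": {
  "moves": [
    {"gripper": 0, "x": -2.7, "y": -2.4, "z": 2, "roll": 0},
    {"gripper": 0, "x": -2.7, "y": -2.4, "z": 2, "roll": 0},
    {"gripper": 0, "x": -2.7, "y": -2.4, "z": 2.5, "roll": 0},
    {"gripper": 0, "x": -2.7, "y": -2.4, "z": 2.5, "roll": 0},
    {"gripper": 0, "x": 0, "y": 0, "z": 4, "roll": 0}
  ]
}}

```text
time_s: 2.8
eef_pos: [0.4923, 0.2655, 0.275]
eef_rot: [-0.002, 0.857, -0.515, 0.001]
wrist_force: [-0.0, -0.8, -0.7]
opening: 0.001
```

Run:
```python
from h import *
o=ctrl.get_obs();print(o["time_s"],o["eef_pos"],o["opening"])
c=snap("wrist","w2.png",None,1.25)
```

```text
2.8 [0.49233371 0.26545782 0.27498206] 0.001061912960232058
```

View pics/w2.png

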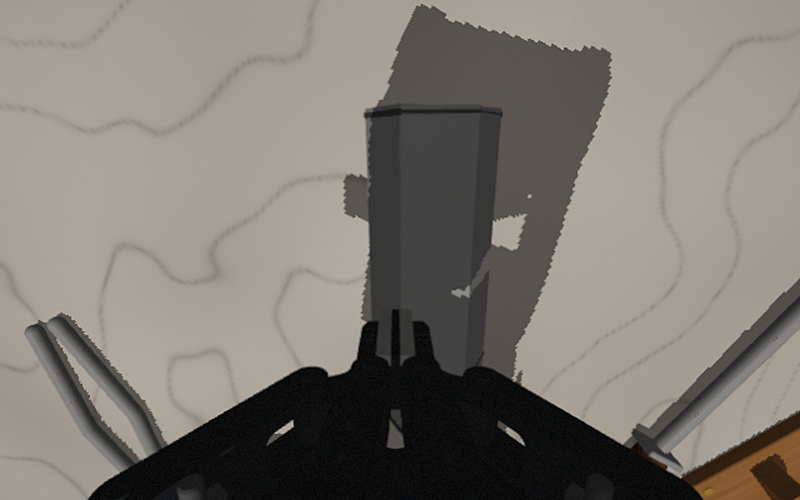

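Run:
```python
from h import *
c=ctrl.camera("wrist")
u=np.array([[400,107],[479,109],[400,310],[464,365],[366,112],[502,110],[372,320],[485,350]])/1.25
P=p2w(c,u,[.064]*4+[.032]*4); print(P.round(4))
for a,b in((0,2),(1,3),(4,6),(5,7)):
    e=P[a]-P[b];print(np.degrees(np.arctan2(e[1],e[0])).round(2))
D=np.array([-.469,.883]);C=np.array([.505,.241])
print("offset along d",((P[:,:2]-C)@D*1000).round(1),"along axis",((P[:,:2]-C)@[.883,.469]*1000).round(1))
t=p2w(c,np.array([[360,325],[380,312],[395,312],[412,312],[432,325]])/1.25,.102)
print("tips d",((t[:,:2]-C)@D*1000).round(1),((t[:,:2]-C)@[.883,.469]*1000).round(1),"tcp",((o:=ctrl.get_obs()["eef_pos"])[:2]-C)@D)
# bed from w1
```

```text
[[0.5692 0.3029 0.064 ]
 [0.5848 0.2716 0.064 ]
 [0.4813 0.2557 0.064 ]
 [0.4679 0.208  0.064 ]
 [0.5604 0.318  0.032 ]
 [0.5947 0.2555 0.032 ]
 [0.4523 0.2599 0.032 ]
 [0.4672 0.185  0.032 ]]
28.19
28.56
28.26
28.97
offset along d [ 24.5 -10.4  24.1 -11.8  42.  -29.2  41.4 -31.7] along axis [ 85.7  84.9 -14.1 -48.3  85.   86.  -37.7 -59.6]
tips d [41.4 32.9 26.7 19.7 11.2] [-1.4  4.7  4.7  4.7 -1.4] tcp 0.02690216565203766
```

Request:
{"name": "move_arm", "arguments": {
  "moves": [
    {"gripper": 0, "x": -0.2, "y": 0, "z": 1.8, "roll": 0},
    {"gripper": 0, "x": 0, "y": 0, "z": 1.7, "roll": 0},
    {"gripper": 0, "x": 0, "y": 0, "z": 0.3, "roll": 0},
    {"gripper": 0, "x": 0, "y": 0, "z": 0, "roll": 0}
  ]
}}

```text
time_s: 3.4
eef_pos: [0.4907, 0.2647, 0.2375]
eef_rot: [0.0, 0.857, -0.515, 0.0]
wrist_force: [-1.4, -1.3, 3.9]
opening: 0.001
```

Request:
{"name": "move_arm", "arguments": {
  "moves": [
    {"gripper": 0, "x": 0, "y": 0, "z": 0.2, "roll": 0},
    {"gripper": 0, "x": 0, "y": 0, "z": 0, "roll": 0}
  ]
}}

```text
time_s: 3.65
eef_pos: [0.4908, 0.2648, 0.2372]
eef_rot: [0.0, 0.857, -0.515, 0.0]
wrist_force: [-9.2, -3.5, 20.6]
opening: -0.003
```

Request:
{"name": "move_arm", "arguments": {
  "moves": [
    {"gripper": 0, "x": -0.56, "y": 0, "z": 0, "roll": 0},
    {"gripper": 0, "x": -0.56, "y": 0, "z": 0, "roll": 0},
    {"gripper": 0, "x": -0.56, "y": 0, "z": 0.07, "roll": 0}
  ]
}}

```text
time_s: 4.03
eef_pos: [0.4827, 0.2798, 0.2356]
eef_rot: [-0.0, 0.857, -0.515, 0.0]
wrist_force: [-4.6, -0.6, 9.6]
opening: 0.003
```

Run:
```python
from h import *
o=ctrl.get_obs();print(o["time_s"],o["eef_pos"],o["wrist_force"])
a=ctrl.camera("scene")["img"][:,:,::-1][95:185,320:460]
cv2.imwrite("pics/s3.png",cv2.resize(a,None,fx=4,fy=4,interpolation=cv2.INTER_CUBIC))
```

```text
4.025 [0.48273242 0.27975537 0.23559351] [-4.56481521 -0.62751942  9.60410305]
```

View pics/s3.png

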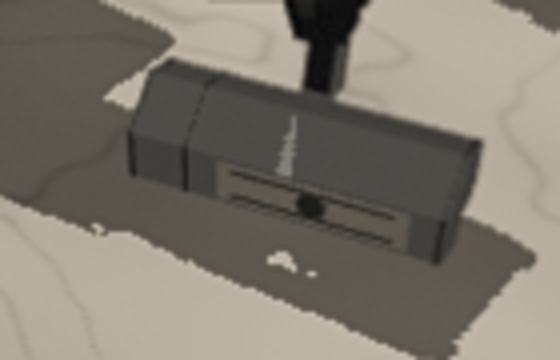

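Request:
{"name": "move_arm", "arguments": {
  "moves": [
    {"gripper": 0, "x": -0.54, "y": 0, "z": 0.16, "roll": 0},
    {"gripper": 0, "x": -0.54, "y": 0, "z": 0.19, "roll": 0},
    {"gripper": 0, "x": -0.53, "y": 0, "z": 0.22, "roll": 0}
  ]
}}

```text
time_s: 4.45
eef_pos: [0.4748, 0.2944, 0.2293]
eef_rot: [-0.0, 0.857, -0.515, -0.0]
wrist_force: [-4.1, 0.8, 5.5]
opening: -0.003
```

Request:
{"name": "move_arm", "arguments": {
  "moves": [
    {"gripper": 0, "x": -0.53, "y": 0, "z": 0.24, "roll": 0},
    {"gripper": 0, "x": -0.5, "y": 0, "z": 0.25, "roll": 0},
    {"gripper": 0, "x": -0.5, "y": 0, "z": 0.25, "roll": 0}
  ]
}}

```text
time_s: 4.82
eef_pos: [0.4679, 0.3078, 0.2207]
eef_rot: [-0.0, 0.857, -0.515, 0.0]
wrist_force: [-0.4, 2.4, -0.2]
opening: -0.001
```

Run:
```python
from h import *
o=ctrl.get_obs();print(o["time_s"],o["eef_pos"],o["wrist_force"])
a=ctrl.camera("scene")["img"][:,:,::-1][95:185,320:460]
cv2.imwrite("pics/s4.png",cv2.resize(a,None,fx=4,fy=4,interpolation=cv2.INTER_CUBIC))
```

```text
4.825 [0.4679204  0.30779013 0.22071706] [-0.35127961  2.42313352 -0.21422526]
```

View pics/s4.png

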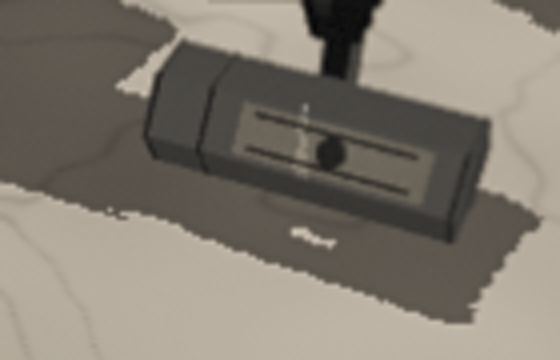

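Request:
{"name": "move_arm", "arguments": {
  "moves": [
    {"gripper": 0, "x": 0, "y": 0, "z": -2.2, "roll": 0},
    {"gripper": 0, "x": 1.0, "y": 0.4, "z": 0, "roll": 0},
    {"gripper": 0, "x": 0, "y": 0, "z": 0.6, "roll": 0},
    {"gripper": 0, "x": 0, "y": 0, "z": 0.2, "roll": 0},
    {"gripper": 0, "x": 0, "y": 0, "z": 0.05, "roll": 0}
  ]
}}

```text
time_s: 5.5
eef_pos: [0.4697, 0.2964, 0.237]
eef_rot: [0.0, 0.857, -0.515, 0.001]
wrist_force: [-11.2, -7.2, 33.6]
opening: 0.003
```

Run:
```python
from h import *
o=ctrl.get_obs();print(o["time_s"],o["eef_pos"],o["wrist_force"],o["torque"])
c=snap("wrist","w5.png",None,1.25)
```

```text
5.5 [0.46971209 0.29643523 0.23696589] [-11.23730537  -7.18927116  33.60154712] [-1.35456413  1.83641798 -0.08967688]
```

View pics/w5.png

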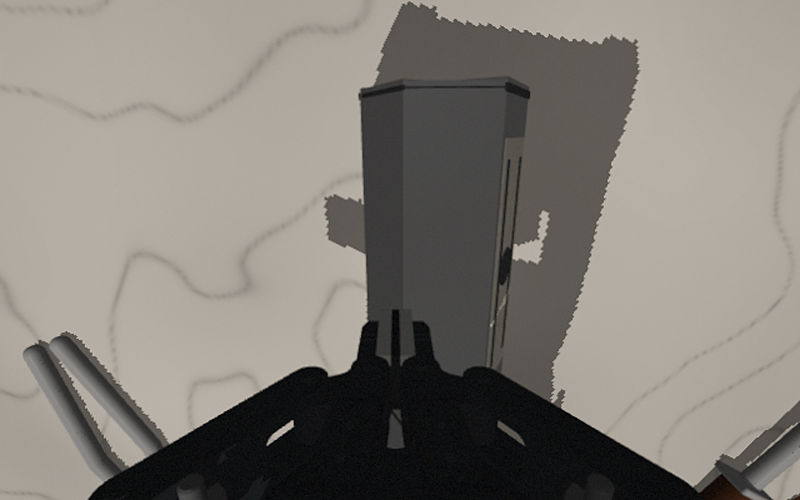

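Request:
{"name": "move_arm", "arguments": {
  "moves": [
    {"gripper": 0, "x": -0.56, "y": 0, "z": 0, "roll": 0},
    {"gripper": 0, "x": -0.56, "y": 0, "z": 0, "roll": 0},
    {"gripper": 0, "x": -0.56, "y": 0, "z": 0.05, "roll": 0},
    {"gripper": 0, "x": -0.54, "y": 0, "z": 0.15, "roll": 0},
    {"gripper": 0, "x": -0.54, "y": 0, "z": 0.19, "roll": 0}
  ]
}}

```text
time_s: 6.18
eef_pos: [0.4559, 0.3218, 0.2309]
eef_rot: [-0.001, 0.857, -0.515, -0.001]
wrist_force: [-4.6, 3.2, 11.1]
opening: -0.002
```

Request:
{"name": "move_arm", "arguments": {
  "moves": [
    {"gripper": 0, "x": -0.53, "y": 0, "z": 0.22, "roll": 0},
    {"gripper": 0, "x": -0.53, "y": 0, "z": 0.24, "roll": 0},
    {"gripper": 0, "x": -0.5, "y": 0, "z": 0.25, "roll": 0},
    {"gripper": 0, "x": -0.5, "y": 0, "z": 0.25, "roll": 0}
  ]
}}

```text
time_s: 6.68
eef_pos: [0.4459, 0.3394, 0.2198]
eef_rot: [0.001, 0.857, -0.515, -0.0]
wrist_force: [-1.1, 0.8, -0.2]
opening: 0.001
```

Request:
{"name": "move_arm", "arguments": {
  "moves": [
    {"gripper": 0, "x": 0, "y": 0, "z": -5, "roll": 0},
    {"gripper": 50, "x": 2, "y": 2, "z": -5, "roll": 0},
    {"gripper": 100, "x": 2, "y": 3, "z": -5, "roll": 0},
    {"gripper": 100, "x": 0, "y": 0, "z": 0, "roll": 0}
  ]
}}

```text
time_s: 7.18
eef_pos: [0.4216, 0.2796, 0.375]
eef_rot: [-0.003, 0.857, -0.515, 0.003]
wrist_force: [0.4, -0.2, -0.2]
opening: 0.643
```

Run:
```python
from h import *
o=ctrl.get_obs();print(o["time_s"],o["eef_pos"],o["wrist_force"],o["opening"])
c=snap("wrist","w6.png",None,1.25)
```

```text
7.175 [0.42157561 0.27964786 0.37501594] [ 0.41740767 -0.21001813 -0.23270832] 0.6428078748878
```

View pics/w6.png

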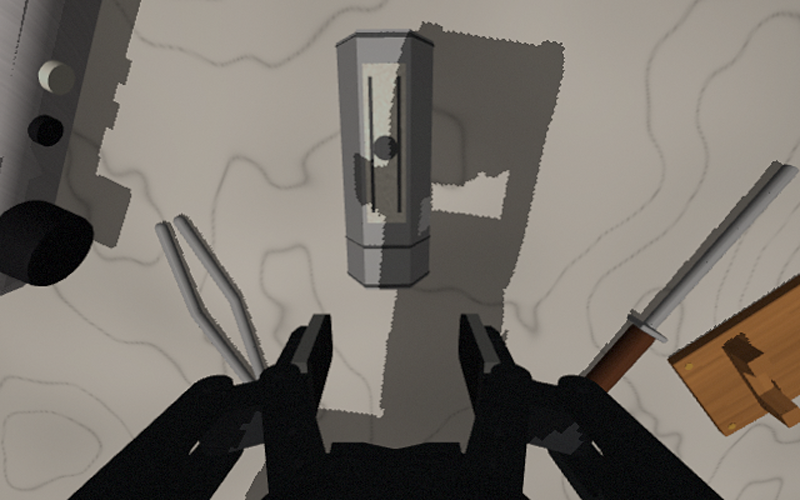

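Run:
```python
from h import *
c=ctrl.camera("wrist")
def rep(n,P):
    P=P[:,:2];e=(P[0]+P[1]-P[2]-P[3])/2; print(n,P.mean(0).round(4),np.linalg.norm(e).round(4),np.degrees(np.arctan2(e[1],e[0])).round(2))
rep("label",p2w(c,np.array([[362,64],[406,66],[406,220],[367,222]])/1.25,.064))
rep("mid",p2w(c,np.array([[337,45],[433,45],[429,272],[347,270]])/1.25,.032))
rep("topflat",p2w(c,np.array([[355,31],[416,33],[412,286],[366,287]])/1.25,.064))
# bed from w1
import h
d=np.array([[.470,-.8826],[-.8826,-.470]]); T=np.eye(4);T[:3,:3]=np.array([[.470,-.8826,0],[-.8826,-.470,0],[0,0,-1]]);T[:3,3]=[.45794,.12485,.40497]
M=T@np.array(c["tool_from_camera"]); h.wfc=lambda c:M
P=p2w(c,np.array([[722,170],[778,264],[590,388],[524,313]])/1.25,.012); print(P.round(4)); rep("bed",P)
o=ctrl.get_obs();print(o["q"])
```

```text
label [0.4801 0.319 ] 0.108 28.44
mid [0.4649 0.3107] 0.1798 28.35
topflat [0.4654 0.3095] 0.1822 28.4
[[ 0.6486 -0.1335  0.012 ]
 [ 0.604  -0.2558  0.012 ]
 [ 0.3849 -0.1761  0.012 ]
 [ 0.4302 -0.0508  0.012 ]]
bed [ 0.5169 -0.154 ] 0.2333 -20.37
[ 3.52300356e-01  5.91241420e-02  1.81319940e+00 -1.58272885e-04
  1.26840105e+00  1.43480819e+00]
```

Request:
{"name": "move_arm", "arguments": {
  "moves": [
    {"gripper": 100, "x": -0.3, "y": -2.6, "z": 2, "roll": -0.4},
    {"gripper": 100, "x": -0.3, "y": -2.7, "z": 3, "roll": 0},
    {"gripper": 100, "x": 0, "y": 0, "z": 4, "roll": 0},
    {"gripper": 100, "x": 0, "y": 0, "z": 2, "roll": 0},
    {"gripper": 100, "x": 0, "y": 0, "z": 0, "roll": 0}
  ]
}}

```text
time_s: 7.9
eef_pos: [0.4634, 0.3107, 0.2566]
eef_rot: [0.003, 0.859, -0.512, -0.002]
wrist_force: [-0.8, -0.1, -0.6]
opening: 1.003
```

Request:
{"name": "move_arm", "arguments": {
  "moves": [
    {"gripper": 100, "x": 0, "y": 0, "z": 3, "roll": 0},
    {"gripper": 100, "x": 0, "y": 0, "z": 2.5, "roll": 0},
    {"gripper": 100, "x": 0, "y": 0, "z": 1.5, "roll": 0}
  ]
}}

```text
time_s: 8.28
eef_pos: [0.4647, 0.311, 0.1898]
eef_rot: [0.001, 0.859, -0.512, -0.0]
wrist_force: [-0.3, -0.5, 0.3]
opening: 1.003
```

Request:
{"name": "move_arm", "arguments": {
  "moves": [
    {"gripper": 100, "x": 0, "y": 0, "z": 0.8, "roll": 0},
    {"gripper": 100, "x": 0, "y": 0, "z": 0, "roll": 0},
    {"gripper": 70, "x": 0, "y": 0, "z": 0, "roll": 0},
    {"gripper": 70, "x": 0, "y": 0, "z": 0, "roll": 0},
    {"gripper": 70, "x": 0, "y": 0, "z": 0, "roll": 0}
  ]
}}

```text
time_s: 8.9
eef_pos: [0.4655, 0.311, 0.1846]
eef_rot: [-0.001, 0.859, -0.512, 0.001]
wrist_force: [-2.1, -2.9, 5.2]
opening: 0.835
```

Request:
{"name": "move_arm", "arguments": {
  "moves": [
    {"gripper": 70, "x": 0, "y": 0, "z": 0, "roll": 0},
    {"gripper": 70, "x": 0, "y": 0, "z": 0, "roll": 0}
  ]
}}

```text
time_s: 9.15
eef_pos: [0.4655, 0.311, 0.1846]
eef_rot: [-0.001, 0.859, -0.512, 0.001]
wrist_force: [-1.9, -1.2, 5.8]
opening: 0.837
```

Request:
{"name": "move_arm", "arguments": {
  "moves": [
    {"gripper": 70, "x": 0, "y": 0, "z": -1, "roll": 0},
    {"gripper": 70, "x": 0, "y": 0, "z": -2, "roll": 0},
    {"gripper": 70, "x": 0, "y": 0, "z": -2, "roll": 0},
    {"gripper": 70, "x": 0, "y": 0, "z": 0, "roll": 0}
  ]
}}

```text
time_s: 9.65
eef_pos: [0.4655, 0.3113, 0.2347]
eef_rot: [-0.001, 0.859, -0.512, 0.001]
wrist_force: [-0.4, 0.1, -5.5]
opening: 0.833
```

Run:
```python
from h import *
o=ctrl.get_obs();print(o["time_s"],o["eef_pos"],o["wrist_force"],o["torque"],o["opening"])
a=ctrl.camera("scene")["img"][:,:,::-1]; p=w2p(ctrl.camera("scene"),[[.4655,.311,.08]])[0].astype(int);print(p)
A=cv2.resize(a[max(p[1]-60,0):p[1]+40,p[0]-70:p[0]+70],(560,400),interpolation=cv2.INTER_CUBIC)
w=ctrl.camera("wrist")["img"][:,:,::-1]; W=cv2.resize(w[0:300,220:420],(240,360)); W=np.vstack([W,np.zeros((40,240,3),np.uint8)])
cv2.imwrite("pics/g7.png",np.hstack([A,W]))
```

```text
9.65 [0.46552667 0.31128428 0.23466994] [-0.42776419  0.09728207 -5.45576467] [ 0.02350625  0.00651139 -0.01285152] 0.832794686299448
[405 104]
```

View pics/g7.png

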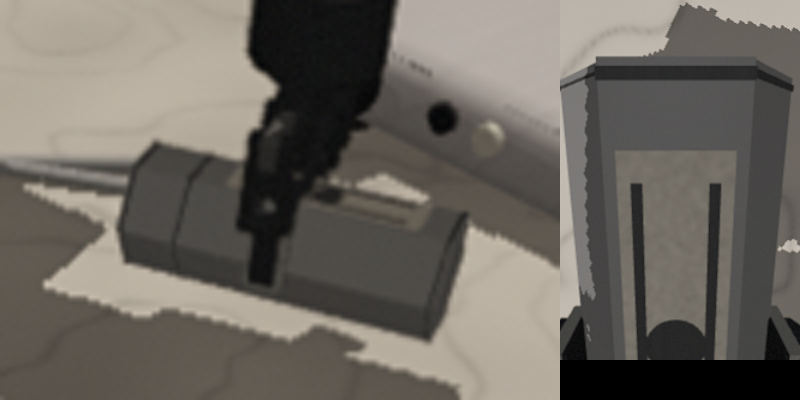

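Request:
{"name": "move_arm", "arguments": {
  "moves": [
    {"gripper": 70, "x": 2.4, "y": 1, "z": -2.5, "roll": 0},
    {"gripper": 70, "x": 4.2, "y": 1.7, "z": -2.5, "roll": 0},
    {"gripper": 70, "x": 4.6, "y": 1.9, "z": 0, "roll": 0},
    {"gripper": 70, "x": 4.6, "y": 1.9, "z": 0, "roll": 0},
    {"gripper": 70, "x": 4.6, "y": 1.9, "z": 0, "roll": 0}
  ]
}}

```text
time_s: 10.42
eef_pos: [0.4876, 0.0901, 0.2819]
eef_rot: [0.0, 0.859, -0.512, -0.001]
wrist_force: [1.1, -0.5, -5.2]
opening: 0.83
```

Request:
{"name": "move_arm", "arguments": {
  "moves": [
    {"gripper": 70, "x": 4.6, "y": 1.9, "z": 0, "roll": 0},
    {"gripper": 70, "x": 4.6, "y": 1.9, "z": 0, "roll": 0},
    {"gripper": 70, "x": 4.6, "y": 1.9, "z": 0, "roll": 0},
    {"gripper": 70, "x": 4.6, "y": 1.9, "z": 0, "roll": 0},
    {"gripper": 70, "x": 4.6, "y": 1.9, "z": 0, "roll": 0}
  ]
}}

```text
time_s: 11.05
eef_pos: [0.5136, -0.1574, 0.2817]
eef_rot: [-0.0, 0.859, -0.512, -0.001]
wrist_force: [0.2, 1.1, -6.4]
opening: 0.83
```

Request:
{"name": "move_arm", "arguments": {
  "moves": [
    {"gripper": 70, "x": 0, "y": 0, "z": 0, "roll": 9.8},
    {"gripper": 70, "x": 0, "y": 0, "z": 0, "roll": 9.8},
    {"gripper": 70, "x": 0, "y": 0, "z": 0, "roll": 9.8},
    {"gripper": 70, "x": 0, "y": 0, "z": 0, "roll": 9.8},
    {"gripper": 70, "x": 0, "y": 0, "z": 0, "roll": 10}
  ]
}}

```text
time_s: 11.68
eef_pos: [0.5136, -0.1557, 0.2815]
eef_rot: [-0.001, -0.566, 0.825, 0.001]
wrist_force: [-0.3, -0.6, -5.5]
opening: 0.831
```

Request:
{"name": "move_arm", "arguments": {
  "moves": [
    {"gripper": 70, "x": 0, "y": 0, "z": 0, "roll": 0},
    {"gripper": 70, "x": 0, "y": 0, "z": 0, "roll": 0}
  ]
}}

```text
time_s: 11.92
eef_pos: [0.5139, -0.1558, 0.2822]
eef_rot: [-0.0, -0.569, 0.822, 0.001]
wrist_force: [0.2, 0.2, -5.3]
opening: 0.834
```

Request:
{"name": "move_arm", "arguments": {
  "moves": [
    {"gripper": 70, "x": 0, "y": -0.3, "z": 2, "roll": 0.1},
    {"gripper": 70, "x": 0, "y": 0, "z": 2, "roll": 0},
    {"gripper": 70, "x": 0, "y": 0, "z": 1.5, "roll": 0},
    {"gripper": 70, "x": 0, "y": 0, "z": 0.6, "roll": 0},
    {"gripper": 70, "x": 0, "y": 0, "z": 0.3, "roll": 0}
  ]
}}

```text
time_s: 12.55
eef_pos: [0.5171, -0.1571, 0.2188]
eef_rot: [-0.0, -0.568, 0.823, -0.0]
wrist_force: [-0.7, -1.2, -6.1]
opening: 0.837
```

```bash
cat > st.py <<'E'
from h import *
o=ctrl.get_obs();f=o["wrist_force"];y=2*np.arctan2(o["eef_rot"][2],o["eef_rot"][1]);x=np.array([np.cos(y),np.sin(y)])
print(o["time_s"],o["eef_pos"].round(4),np.degrees(y).round(2),"F",np.round(f,1),"Ftoolx",round(f[:2]@x,1),"Ftooly",round(f[:2]@[x[1],-x[0]],1),"T",np.round(o["torque"],2),o["opening"])
E
python3 st.py
```

```text
12.55 [ 0.5171 -0.1571  0.2188] 249.16 F [-0.7 -1.2 -6.1] Ftoolx 1.4 Ftooly 0.2 T [-0.    0.02  0.02] 0.8369156889688433
```

Request:
{"name": "move_arm", "arguments": {
  "moves": [
    {"gripper": 70, "x": 0, "y": 0, "z": 0.3, "roll": 0},
    {"gripper": 70, "x": 0, "y": 0, "z": 0.2, "roll": 0},
    {"gripper": 70, "x": 0, "y": 0, "z": 0, "roll": 0}
  ]
}}

```text
time_s: 12.92
eef_pos: [0.517, -0.157, 0.214]
eef_rot: [0.0, -0.567, 0.823, -0.0]
wrist_force: [1.0, -0.2, -5.7]
opening: 0.832
```

```bash
python3 st.py
```

```text
12.925 [ 0.517 -0.157  0.214] 249.13 F [ 1.  -0.2 -5.7] Ftoolx -0.1 Ftooly -1.0 T [-0.01 -0.01 -0.07] 0.832083672385469
```

Request:
{"name": "move_arm", "arguments": {
  "moves": [
    {"gripper": 70, "x": 0, "y": 0, "z": 0.2, "roll": 0},
    {"gripper": 70, "x": 0, "y": 0, "z": 0.15, "roll": 0},
    {"gripper": 70, "x": 0, "y": 0, "z": 0, "roll": 0}
  ]
}}

```text
time_s: 13.3
eef_pos: [0.5169, -0.157, 0.2102]
eef_rot: [-0.0, -0.567, 0.823, 0.0]
wrist_force: [0.5, 0.6, -5.8]
opening: 0.834
```

```bash
python3 st.py
```

```text
13.3 [ 0.5169 -0.157   0.2102] 249.13 F [ 0.5  0.6 -5.8] Ftoolx -0.7 Ftooly -0.2 T [ 0.01  0.01 -0.02] 0.8343338591791504
```

Request:
{"name": "move_arm", "arguments": {
  "moves": [
    {"gripper": 70, "x": 0, "y": 0, "z": 0.15, "roll": 0},
    {"gripper": 70, "x": 0, "y": 0, "z": 0.1, "roll": 0},
    {"gripper": 70, "x": 0, "y": 0, "z": 0, "roll": 0}
  ]
}}

```text
time_s: 13.68
eef_pos: [0.5169, -0.157, 0.2078]
eef_rot: [-0.0, -0.567, 0.823, 0.0]
wrist_force: [-0.3, -0.1, -5.8]
opening: 0.831
```

```bash
python3 st.py
```

```text
13.675 [ 0.5169 -0.157   0.2078] 249.13 F [-0.3 -0.1 -5.8] Ftoolx 0.2 Ftooly 0.2 T [ 0.   -0.03  0.02] 0.8308185965010824
```

Request:
{"name": "move_arm", "arguments": {
  "moves": [
    {"gripper": 70, "x": 0, "y": 0, "z": 0.1, "roll": 0},
    {"gripper": 70, "x": 0, "y": 0, "z": 0.1, "roll": 0},
    {"gripper": 70, "x": 0, "y": 0, "z": 0, "roll": 0}
  ]
}}

```text
time_s: 14.05
eef_pos: [0.517, -0.157, 0.2067]
eef_rot: [-0.0, -0.567, 0.823, -0.0]
wrist_force: [-4.5, 2.7, 5.1]
opening: 0.83
```

```bash
python3 st.py
```

```text
14.05 [ 0.517  -0.157   0.2067] 249.14 F [-4.5  2.7  5.1] Ftoolx -0.9 Ftooly 5.1 T [ 0.25  0.73 -0.02] 0.8302467333108237
```

Request:
{"name": "move_arm", "arguments": {
  "moves": [
    {"gripper": 100, "x": 0, "y": 0, "z": 0, "roll": 0},
    {"gripper": 100, "x": 0, "y": 0, "z": 0, "roll": 0},
    {"gripper": 100, "x": 0, "y": 0, "z": 0, "roll": 0},
    {"gripper": 100, "x": 0, "y": 0, "z": -1, "roll": 0},
    {"gripper": 100, "x": 0, "y": 0, "z": -3, "roll": 0}
  ]
}}

```text
time_s: 14.68
eef_pos: [0.5163, -0.1567, 0.2454]
eef_rot: [-0.001, -0.567, 0.824, 0.002]
wrist_force: [0.9, 0.2, -0.6]
opening: 1.0
```

Request:
{"name": "move_arm", "arguments": {
  "moves": [
    {"gripper": 100, "x": 0, "y": 0, "z": -5, "roll": 0},
    {"gripper": 100, "x": 0, "y": 3, "z": -5, "roll": 0},
    {"gripper": 100, "x": 0, "y": 5, "z": -3, "roll": 0},
    {"gripper": 100, "x": 0, "y": 5, "z": 0, "roll": 0},
    {"gripper": 100, "x": 0, "y": 0, "z": 0, "roll": 0}
  ]
}}

```text
time_s: 15.3
eef_pos: [0.3931, -0.1092, 0.3763]
eef_rot: [0.0, -0.567, 0.823, -0.0]
wrist_force: [0.2, -1.0, -0.5]
opening: 0.996
```

```bash
python3 st.py
python3 - <<'E'
from h import *
a=ctrl.camera("scene")["img"][:,:,::-1]; c=ctrl.camera("wrist"); w=c["img"][:,:,::-1]
A=cv2.resize(a[150:300,180:400],(440,300),interpolation=cv2.INTER_CUBIC)
t=ctrl.camera("top")["img"][:,:,::-1]
B=cv2.resize(t[185:310,290:420],None,fx=2.4,fy=2.4,interpolation=cv2.INTER_CUBIC)
W=cv2.resize(w[:,120:520],None,fx=.75,fy=.75) if 0 else w[0:300,120:520]
H=np.zeros((600,800,3),np.uint8);H[:300,:440]=A;H[:300,440:752]=B[:300];H[300:600,:400]=W
cv2.imwrite("pics/f8.png",H)
E
```

```text
15.3 [ 0.3931 -0.1092  0.3763] 249.14 F [ 0.2 -1.  -0.5] Ftoolx 0.9 Ftooly -0.6 T [0.   0.01 0.01] 0.9959996253804726
```

View pics/f8.png

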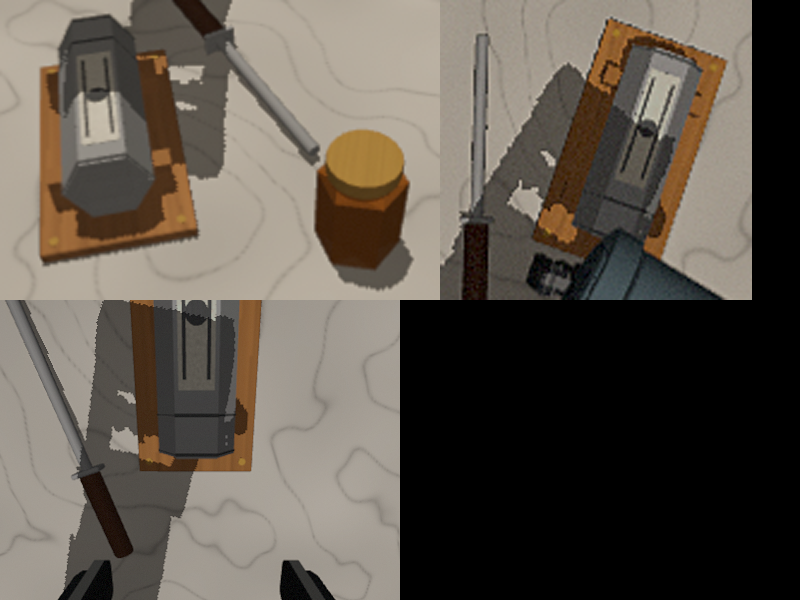

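Run:
```python
from h import *
y=np.radians(-20.86);ax=np.array([np.cos(y),np.sin(y)]);ay=np.array([-ax[1],ax[0]]);B=np.array([.517,-.157])
def pr(n,P): P=P[:,:2]-B; print(n,(P@ax).round(4),(P@ay).round(4))
c=ctrl.camera("wrist"); f=lambda u:np.array(u,float)-[0,300]+[120,0]
pr("w tin near end top",p2w(c,f([[163,450],[230,452]]),.086)); pr("w board end",p2w(c,f([[140,471],[250,470]]),.012))
pr("w tin mid sides",p2w(c,f([[158,430],[235,430]]),.054)); 
pr("w board sides",p2w(c,f([[137,430],[253,430]]),.012))
t=ctrl.camera("top"); g=lambda u:(np.array(u,float)-[440,0])/2.4+[290,185]
pr("t tin far end top",p2w(t,g([[638,40],[688,55]]),.086)); pr("t board far end",p2w(t,g([[610,17],[725,60]]),.012))
```

```text
w tin near end top [-0.0842 -0.086 ] [ 0.0278 -0.0311]
w board end [-0.1185 -0.1174] [ 0.0635 -0.0634]
w tin mid sides [-0.0695 -0.0695] [ 0.0355 -0.0389]
w board sides [-0.0725 -0.0725] [ 0.0641 -0.0642]
t tin far end top [0.0983 0.1006] [ 0.0343 -0.0159]
t board far end [0.1219 0.1193] [ 0.0628 -0.0631]
```

```bash
python3 -c "
from bench import ctrl
ctrl.hand_in()"
```

```text
the job is handed in; nothing more can be done
```

The tin is lying in both notches of the board, label up and released, and the job was handed in at about 15 s of the 61 s allowed. No verdict came back.

- **Turning:** I rolled the tin over two flats by pressing the shut fingertips near its top edge and dragging it away from the steel. I then gripped it across its mid-height edges, carried it level over the steel and lowered it in small steps.
- **Seating:** first contact came at a TCP height of 0.2067 m, where about 0.2066 m was expected for fully seated. The sideways force across the board was then only about 1 N.
- **Last picture and measurements:**
  - The picture shows the label on top and the tin in both battens. The steel and jar look unmoved; I judged that by eye and did not measure it.
  - The tin is about 2 mm off centre across the board (limit 4 mm).
- **Check that disagreed:** the two cameras do not agree on where the tin lies along the board. Depending on the camera and which end I measure from, it is about 4 to 10 mm off the middle, still inside the 15 mm limit. The near-zero wrist moment while carrying it suggests about 4 mm. Both cameras also read the tin 4 to 8 mm short of its 190 mm length, so these figures are only good to a few millimetres.

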